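# Point-check the glass standard, then start the photometer reading

### The job

Do the check before a calibration reading: point at the glass standard with the orange stopper in the photometer's open cell block, keeping the fingertips still a couple of centimetres above it for about two seconds without touching any of the standards. Then swing the white lid fully shut without slamming it, and only then press the green start key down and let it go. Leave the standards in their cells, do not press the grey key, and do not disturb the things standing around.

Things in the scene. Friction and masses are not known exactly. Their poses are not given: they have to be found in the camera images.
- photometer: Grey bench photometer, 300 deep (x) x 380 wide (y) x 130 high; fixed. Origin: centre of its underside on the bench. Its x axis points from its front (facing the robot) to its rear, y to its left, z up. Flat deck at z = 130; a black display bezel stands 8 above it at the front left. Sample chamber, open at the top: x -60 to 100, y -155 to -30.
- cell_block (a point): Centre of the top of the black cell block in the chamber, 13 below the deck, at photometer x = 20, y = -105. It has four square cells in a row along the photometer's x, 32 apart (at -48, -16, 16 and 48 from this point). Any standard may stand in any cell.
- lid (a joint): Lid angle in rad: 0 = shut on the deck, 1.57 = upright, 2.0 = stop. It starts open at 1.7 to 1.95, leaning past upright to the photometer's left (+y). Its stiff hinge holds it at any angle; 1 to 3 N at the free edge moves it. Shut, it is a white cover 164 (x) x 135 (y) x 20 high, hollow beneath, reaching from the hinge to the photometer's -y.
- lid_hinge (a point): Middle of the lid's hinge axis, at deck height (130). The axis runs along the photometer's x; does not move with the lid.
- lid_edge (a point): Middle of the lid's free edge on its outer face: 135 from the hinge along the lid; the flat outer face lies 20 out from the plane through the hinge axis (20 above the deck when shut). Push on that face to close. Moves with the lid. A grey lip 60 wide and 10 deep sticks out beyond the edge, 5 to 10 below the outer face.
- start_key (a joint): Travel of the green start key in m: 0 = up, 0.004 = fully down, along vertical. Sprung; fully down takes 4 N.
- start_key_top (a point): Centre of the top of the green round start key, 24 in diameter, on the control strip in front of the chamber, at photometer x = -105, y = -60.
- zero_key (a joint): Travel of the grey zero key in m, 0 = up; the same as the start key. Not to be pressed.
- zero_key_top (a point): Centre of the top of the grey zero key, 65 to the right (-y) of the start key.
- std_orange: Sealed glass standard, 12.5 x 12.5 x 45 high, amber glass with an orange stopper, standing loose in a cell, its top 5 above the deck. Origin: centre of its underside; z up.
- std_green: The same, green glass with a green stopper. Not to be touched.
- std_blue: The same, clear glass with a blue stopper. Not to be touched.
- std_white: The same, clear glass with a white stopper. Not to be touched.
- reagent_bottle: Brown glass bottle with a black cap, 60 across, 105 high, standing to the photometer's right. Origin: centre of its underside.
- jug: Clear plastic measuring jug with a handle, 100 across, 125 high, to the photometer's left. Origin: centre of its underside.
- black_cap: Black bottle cap lying on the bench in front of the photometer, 34 across, 14 high. Origin: centre of its underside.
- std_case: Open blue case with dividers for the standards, 75 x 115 x 35 high, in front of the photometer on its left. Origin: centre of its underside.

How it is judged:
On the way, in this order (a step that is already met when the one before it is completed fails the run):
1. the tool point dwells just above the orange-stoppered standard: within 14 mm sideways and 20 to 62 mm above its top (fingertips clear of it), for 1.7 s, lid still open (horizontal distance between the grasp point and std_orange below 0.014 m and z of the grasp point in the frame of std_orange between 0.065 and 0.107 m and value of joint lid above 1.2 rad), for 1.7 s.
2. the lid is fully shut (value of joint lid below 0.035 rad), for 0.2 s.
3. the green start key is pressed down with the lid shut (value of joint start_key above 0.003 m and value of joint lid below 0.035 rad), for 0.05 s.
At the end, for the whole second after the job is handed in: The lid is shut (under 0.035 rad), the start key has been pressed at least 3 mm and is up again, all four standards stand in their cells (moved under 12 mm) and the bottle, jug, cap and case are where they were (within 20 mm) (value of joint lid below 0.035 rad and value of joint each of start_key, zero_key below 0.001 m and distance of each of std_orange, std_green, std_blue, std_white from where it was at the start of the episode below 0.012 m and distance of each of reagent_bottle, jug, black_cap, std_case from where it was at the start of the episode below 0.02 m); the robot touches nothing.
It fails at once if a standard is touched by the robot, lifted, or shifted more than 12 mm (contact force between any of the fingers, the arm and std_orange above 0.2 N or contact force between any of the fingers, the arm and std_green above 0.2 N or contact force between any of the fingers, the arm and std_blue above 0.2 N or contact force between any of the fingers, the arm and std_white above 0.2 N or distance of any of std_orange, std_green, std_blue, std_white from where it was at the start of the episode above 0.012 m).
It fails at once if the start key is pressed while the lid is open (value of joint start_key above 0.002 m and value of joint lid above 0.05 rad).
It fails at once if the grey key is pressed (value of joint zero_key above 0.002 m).
It fails at once if the lid is slammed (faster than 3 rad/s) (velocity of joint lid below -3 rad/s).
It fails at once if a bystander is pushed more than 20 mm or tipped (distance of any of reagent_bottle, jug, black_cap, std_case from where it was at the start of the episode above 0.02 m or angle between any of reagent_bottle, jug, black_cap, std_case's own z axis and vertical above 0.3 rad).
It also fails if it takes over 54 s, if anything falls off the work surface, if the arm or the gripper's body presses on something with over 40 N, if the wrist force passes 120 N, or if a joint passes its speed limit or range.

### The arm

A 6-joint arm with a two-finger parallel gripper is mounted at the origin on the work surface. World frame = base frame: x ahead of the robot, y to its left, z up, the work surface at z = 0. Lengths are in m, angles in rad, forces in N, time in s.
With the tool pointing down it reaches from about 0.375 to 0.9 m from the base axis. Payload 3.1 kg.
Tool frame: the origin (TCP) lies between the finger pads, 19 mm behind the fingertips; this is the grasp point; z points along the fingers, y is the line along which they close (so a half turn about z gives the same grasp; the last joint's range is limited). The gripper opens to 85 mm and grips with 20 to 120 N. Pads are 22 mm wide; open, the fingers measure 114 mm over their backs; the gripper's body (76 mm by 85 mm) begins 54 mm behind the grasp point. The pads swing forward as they close: fully open they stand 13 mm farther back than shut.
Start: joints at [-1.419, 0.527, 1.433, -0, 1.181, -0.178], TCP at [0.202, -0.591, 0.25] pointing down, gripper open.
Joint ranges: [-3.08, 3.08], [-0.75, 2.2], [0.22, 2.44], [-1.43, 4.57], [0, 2.65], [-2.85, 2.85]. Speed limits (rad/s): [2.79, 2.79, 3.14, 3.14, 3.14, 3.14].

### API

Orientations are given as a unit quaternion [x, y, z, w].
In Python, from station import telemetry, snapshot, ticket gives the robot as it stands.
- The arm moves only by the tool move_arm, never from a script. Its argument "commands" is text: rows parted by semicolons, each of 7 numbers parted by spaces: the shift along the tool's x, y, z in mm, then the turn, a rotation vector about the tool's x, y, z in degrees, then the opening, from -1 (shut) to 1 (fully open). A call has exactly 5 rows; each row is the pose to reach, as a shift and turn from the pose commanded when the call began, along the tool's axes at that moment; what a row does not reach only later rows make up. A row lasts 1/8 s, in which the tool goes at most 62.5 mm and 10.7 degrees, less where a joint would pass 70% of its speed; a pose out of reach is approached as far as the arm can. A call with a gripper value outside its range is refused whole. The fingers move at their own pace and stop on an object; "grip_force" is the grip in N (left out, the last holds). Time passes only in rows, so rows that repeat a pose let the fingers close, or fill a call up. It gives the time, the measured TCP pose, the force, the opening and the grip force at its end, in the units of the state.
- telemetry.sense(): the state, without advancing time (a new reading comes with each control period).
- snapshot(name): name is "scene" or "side" or "wrist"; returns a dict with "image" (480x640x3 uint8, red, green, blue), "fx", "fy", "cx", "cy" (pixels), "pose" (4x4, takes a point from camera to world coordinates). Camera axes: x right, y down, z forward; pixel columns grow to the right and rows downward; lengths in m; the calibration is good to about 2 mm. A picture is of the moment at which its call begins. There is no depth.
- ticket.sign_off(): hands the job in; it is judged then, once.
The state is a dict: "t": time; "q": joint angles; "qd": joint speeds; "tau": joint torques, N m; "tcp_pos": TCP position; "tool_rot": TCP orientation; "force": force on the tool from outside, world axes, zero at the start; "ft_torque": the same for the moment, N m; "finger_gap": opening from 0.0 (shut) to 1.0 (fully open); "gripper_force": force on a finger pad.
Only numpy, scipy, OpenCV 4.12 (cv2) and the standard library are available. Lean on these libraries where they do the work, as an engineer would, in place of code of your own. Each camera call takes 0.05 s, during which the arm holds its last target. There are 200 camera calls.

## Working session

There is one attempt and no reset: what is moved stays moved. The work goes in short steps, Python scripts to look and compute and a tool call to move; the robot and the scene stay as the last step left them, time stands still between calls to the robot, and variables do not carry over. Pictures are saved under pics/ and viewed, at most 10 in all, crops included, and the job is handed in when it is done.

Besides the shell and the picture viewer there is one more tool, called after "Emit:" as name(argument=value, ...) on one line, values as JSON. move_arm: Moves the arm, as the interface text tells. Its arguments: {"type":"object","properties":{"commands":{"type":"string"},"grip_force":{"type":"number"}},"required":["commands"]}

```bash
mkdir -p pics
python3 - <<'E'
from station import telemetry, snapshot
import cv2, numpy as np
s=telemetry.sense(); print(s['t'],s['tcp_pos'],s['tool_rot'],s['finger_gap'])
for n in ("scene","side","wrist"):
    d=snapshot(n); cv2.imwrite(f'pics/{n}0.png',d['image'][:,:,::-1]); print(n,d['fx'],d['fy'],d['cx'],d['cy'],np.round(d['pose'],4).tolist())
    np.savez(f'pics/{n}0.npz',**d)
E
```

```text
0.0 [ 0.20232758 -0.59061354  0.24902556] [ 9.86439119e-01  1.64123864e-01  2.13396383e-05 -1.10503610e-03] 0.9997152156915695
scene 603.334076325194 603.334076325194 325.3256022025712 244.31085348630563 [[0.5429, 0.6198, -0.5667, 1.2387], [0.8397, -0.3889, 0.379, -0.453], [0.0145, -0.6816, -0.7316, 1.0258], [0.0, 0.0, 0.0, 1.0]]
side 578.0182532024011 578.0182532024011 311.2872039951162 233.41174735122632 [[-0.9269, -0.2772, 0.2531, 0.2041], [-0.3753, 0.7022, -0.605, 0.7986], [-0.01, -0.6557, -0.7549, 1.0538], [0.0, 0.0, 0.0, 1.0]]
wrist 417.98323921600644 417.98323921600644 316.20749556823284 241.2713493384651 [[0.3239, -0.8981, -0.2976, 0.2787], [-0.9461, -0.3079, -0.1006, -0.565], [-0.0012, 0.3142, -0.9494, 0.3727], [0.0, 0.0, 0.0, 1.0]]
```

View pics/scene0.png

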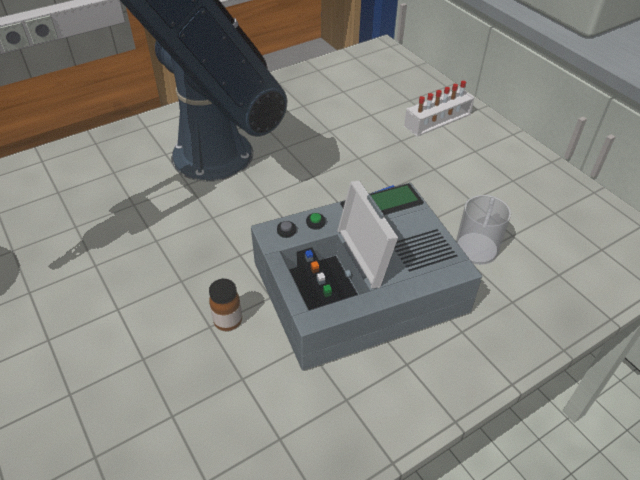

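View pics/side0.png

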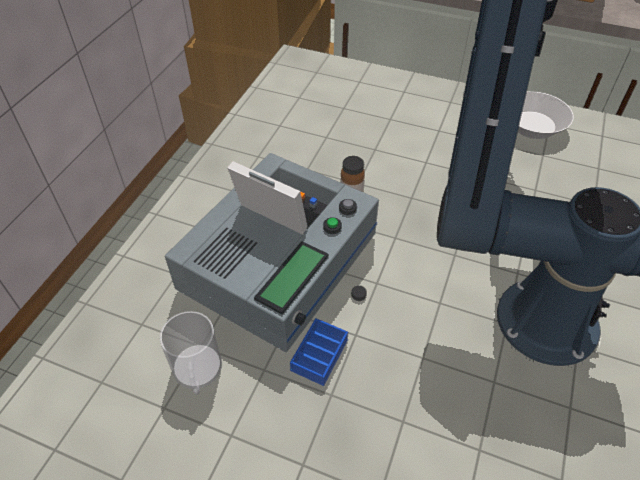

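The scene view shows stoppers in a row: blue (309,254), orange (315,266), white (321,278) and green (327,290). The green key is at (316,219), the grey key at (287,228), and the lid is open. In the side view, orange is at about (303,196), the green key at (332,225) and the grey key at (347,206). I'll enlarge both to pick corners.

Run:
```python
import cv2, numpy as np
a=cv2.imread('pics/scene0.png')[175:375,240:490]; b=cv2.imread('pics/side0.png')[145:345,160:390]
cv2.imwrite('pics/ca.png',cv2.resize(a,None,fx=3,fy=3,interpolation=cv2.INTER_CUBIC))
cv2.imwrite('pics/cb.png',cv2.resize(b,None,fx=3,fy=3,interpolation=cv2.INTER_CUBIC))
for n,(x0,y0,x1,y1) in (("scene",(240,175,370,310)),("side",(280,180,370,240))):
    im=cv2.imread(f'pics/{n}0.png'); h=cv2.cvtColor(im,cv2.COLOR_BGR2HSV)
    for c,lo,hi in (("orange",(5,150,120),(20,255,255)),("blue",(100,140,80),(125,255,255)),("green",(50,120,60),(80,255,255))):
        m=cv2.inRange(h,lo,hi); k=np.zeros_like(m); k[y0:y1,x0:x1]=m[y0:y1,x0:x1]
        nn,_,st,ce=cv2.connectedComponentsWithStats(k)
        print(n,c,[(st[i].tolist(),np.round(ce[i],1).tolist()) for i in range(1,nn) if st[i,4]>6])
```

```text
scene orange [([311, 261, 8, 9, 50], [314.6, 264.8])]
scene blue [([305, 250, 8, 8, 47], [308.7, 253.3])]
scene green [([310, 213, 11, 10, 77], [315.1, 217.5]), ([323, 284, 9, 9, 57], [327.0, 288.4])]
side orange [([300, 192, 5, 7, 20], [302.2, 194.4])]
side blue [([310, 197, 7, 7, 34], [312.7, 200.0])]
side green [([327, 218, 11, 10, 89], [332.0, 222.2])]
```

View pics/ca.png

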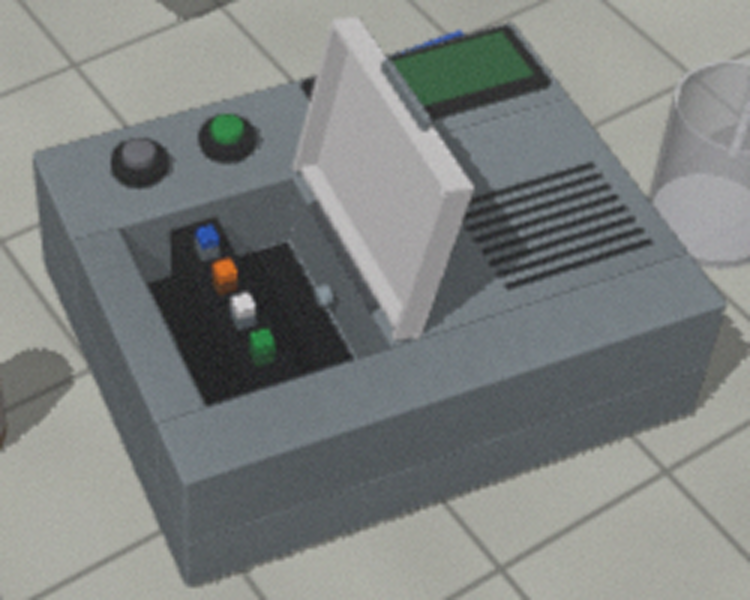

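View pics/cb.png

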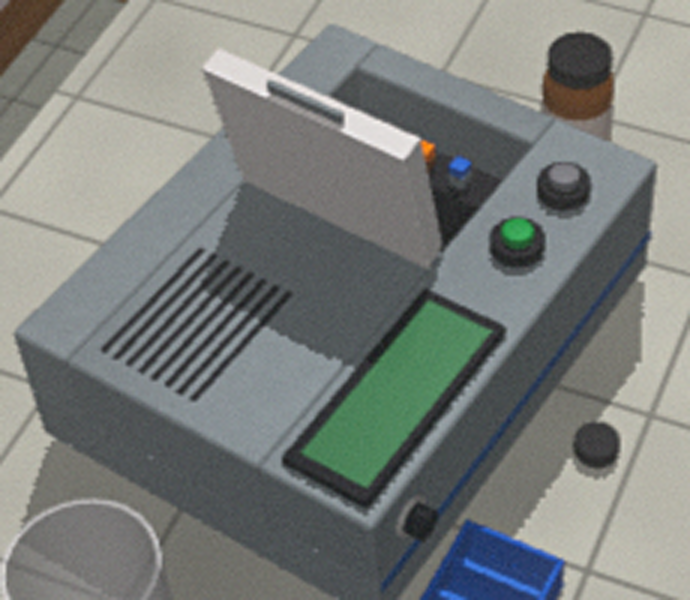

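The scene crop shows the stoppers, the keys, and deck corners at (35,153), (190,485) and (725,305). The side crop shows deck corners at (655,163), (333,25), (17,335) and (370,527). The outer free edge of the lid runs from (205,70) to (410,158). Next I'll fit the pose.

```bash
cat > fit.py <<'E'
import numpy as np, cv2
from scipy.optimize import least_squares
C={n:dict(np.load(f'pics/{n}0.npz')) for n in ("scene","side")}
def proj(n,P):
    d=C[n]; T=np.linalg.inv(d['pose']); p=T[:3,:3]@P+T[:3,3]
    return np.array([d['fx']*p[0]/p[2]+d['cx'],d['fy']*p[1]/p[2]+d['cy']])
def tri(a,b):
    A=[];B=[]
    for n,uv in (("scene",a),("side",b)):
        d=C[n]; r=d['pose'][:3,:3]@[(uv[0]-d['cx'])/d['fx'],(uv[1]-d['cy'])/d['fy'],1]; r/=np.linalg.norm(r)
        M=np.eye(3)-np.outer(r,r); A.append(M);B.append(M@d['pose'][:3,3])
    return np.linalg.lstsq(np.vstack(A),np.hstack(B),rcond=None)[0]
sc=lambda x,y:("scene",(x/3+240-1/3,y/3+175-1/3)); si=lambda x,y:("side",(x/3+160-1/3,y/3+145-1/3))
D=[((-150,-190),[sc(35,153),si(655,163)]),((150,-190),[sc(190,485),si(333,25)]),((150,190),[sc(725,305),si(17,335)]),((-150,190),[si(370,527)])]
L=[(82,[sc(470,188),si(205,70)]),(-62,[sc(358,20),si(410,158)])] 
L=[(102,L[0][1]),(-62,L[1][1])]
K=[(-60,[("scene",(315.1,217.5)),("side",(332,222.2))]),(-125,[sc(140,153),si(565,177)])]
def W(p,P):
    c,s=np.cos(p[2]),np.sin(p[2]); return np.array([p[0]+c*P[0]-s*P[1],p[1]+s*P[0]+c*P[1],P[2]])
def res(p,lst=False):
    o=[]
    for (x,y),v in D:
        for n,uv in v:o.append(proj(n,W(p,(x/1e3,y/1e3,p[6])))-uv)
    a=p[3]
    for x,v in L:
        for n,uv in v:o.append(proj(n,W(p,(x/1e3,p[4]-.135*np.cos(a)+.02*np.sin(a),p[6]+.135*np.sin(a)+.02*np.cos(a))))-uv)
    for y,v in K:
        for n,uv in v:o.append(proj(n,W(p,(-.105,y/1e3,p[5])))-uv)
    return np.array(o) if lst else np.ravel(o)
if __name__=="__main__":
    r=least_squares(res,[.65,-.1,0,1.8,-.025,.14,.13],loss='soft_l1',max_nfev=1000)
    p=r.x; print(np.round(p,4)); print(np.round(res(p,True),1).tolist())
    np.save('p.npy',p)
    for n,a,b in (("orange",(314.6,264.8),(302.2,194.4)),("blue",(308.7,253.3),(312.7,200)),("gkey",(315.1,217.5),(332,222.2)),("zkey",K[1][1][0][1],K[1][1][1][1])):
        print(n,np.round(tri(a,b),4))
    for i,x in enumerate((-48,-16,16,48)):
        P=W(p,(.02+x/1e3,-.105,.131)); print('cell',i,np.round(P,4),np.round(proj("scene",P),1),np.round(proj("side",P),1))
    print('gkey',W(p,(-.105,-.06,p[5])))
    print('bottle',tri((222.5,287),(353,160)))
E
python3 fit.py
```

```text
[ 0.594   0.0665 -0.1813  1.7136 -0.0277  0.1449  0.1266]
[[-2.4, -0.1], [0.9, 0.4], [-2.9, 0.4], [-1.5, -0.5], [0.8, -0.4], [-2.5, 0.2], [0.2, 2.4], [-0.4, 0.4], [-0.9, -0.4], [-1.7, -0.7], [-1.9, 0.8], [-0.4, -0.3], [-0.3, 0.4], [-1.1, -0.3], [-0.8, 0.2]]
orange [ 0.5779 -0.0386  0.131 ]
blue [ 0.548  -0.0318  0.1317]
gkey [0.4803 0.0261 0.1452]
zkey [ 0.4679 -0.0369  0.1449]
cell 0 [ 0.5475 -0.0317  0.131 ] [308.1 253.1] [312.4 200.5]
cell 1 [ 0.579  -0.0375  0.131 ] [314.  264.3] [300.4 195.1]
cell 2 [ 0.6105 -0.0433  0.131 ] [320.1 275.9] [288.6 189.8]
cell 3 [ 0.6419 -0.049   0.131 ] [326.5 287.9] [276.9 184.6]
gkey [0.47988605 0.02640034 0.14492651]
bottle [ 0.51619036 -0.21047433  0.11062469]
```

The fit agrees with the triangulation to within about 1–2 mm. Orange is in the second cell at (0.578, -0.038), and the photometer's yaw is -0.18 rad. I'll close the gripper and approach while turning the tool to line up with the photometer.

Emit:
move_arm(commands="40 -30 0 0 0 6 -1; 80 -60 0 0 0 12 -1; 120 -90 0 0 0 18 -1; 160 -120 0 0 0 24 -1; 200 -150 0 0 0 29.4 -1")

```text
t: 0.78
tcp_pos: [0.3437, -0.3831, 0.2499]
tool_rot: [0.996, -0.093, -0.0, -0.0]
force: [0.4, -0.5, -0.0]
finger_gap: -0.001
gripper_force: 0.0
```

```bash
cat > where.py <<'E'
import numpy as np
from station import telemetry
from scipy.spatial.transform import Rotation as R
p=np.load('p.npy'); s=telemetry.sense(); Rm=R.from_quat(s['tool_rot']).as_matrix()
d=np.array(s['tcp_pos'])-[p[0],p[1],0]; c,sn=np.cos(p[2]),np.sin(p[2])
print('t',round(s['t'],2),'ph mm',np.round([1e3*(c*d[0]+sn*d[1]),1e3*(-sn*d[0]+c*d[1]),1e3*d[2]],1),'yaw',round(np.arctan2(Rm[1,0],Rm[0,0]),3),'toolz',np.round(Rm[:,2],3),'F',np.round(s['force'],1),'gap',round(s['finger_gap'],2))
def shift(x,y,z):
    P=np.array([p[0]+c*x/1e3-sn*y/1e3,p[1]+sn*x/1e3+c*y/1e3,z/1e3]); return np.round(1e3*Rm.T@(P-s['tcp_pos']),1)
import sys
if len(sys.argv)>3: print('shift',shift(*map(float,sys.argv[1:4])))
E
python3 where.py 4 -105.5 250
```

```text
t 0.78 ph mm [-165.1 -487.3  249.9] yaw -0.187 toolz [-0.  0. -1.] F [ 0.4 -0.5 -0. ] gap -0.0
shift [ 167.  -382.8   -0. ]
```

Emit:
move_arm(commands="22 -50 0 0 0 0 -1; 44 -100 0 0 0 0 -1; 66 -150 0 0 0 0 -1; 88 -200 0 0 0 0 -1; 110 -250 0 0 0 0 -1")

```text
t: 1.4
tcp_pos: [0.4976, -0.1573, 0.2499]
tool_rot: [0.996, -0.092, 0.0, 0.0]
force: [0.7, -0.7, 0.5]
finger_gap: 0.002
gripper_force: 0.0
```

Emit:
move_arm(commands="18 -44 0 0 0 0 -1; 36 -88 0 0 0 0 -1; 57 -133 0 0 0 0 -1; 57 -133 0 0 0 0 -1; 57 -133 0 0 0 0 -1")

```text
t: 2.02
tcp_pos: [0.5765, -0.0385, 0.2496]
tool_rot: [0.996, -0.091, -0.001, 0.0]
force: [0.2, -0.3, 0.7]
finger_gap: 0.001
gripper_force: 0.0
```

```bash
python3 where.py 3.5 -106 182
python3 - <<'E'
from station import snapshot
import cv2,numpy as np
im=[]
for n in ("scene","side","wrist"):
    d=snapshot(n); np.savez(f'pics/{n}1.npz',**d); im.append(d['image'][:,:,::-1])
a=cv2.resize(im[0][150:375,230:430],(400,450)); b=cv2.resize(im[2],(400,300))
c=np.zeros((450,800,3),np.uint8); c[:,:400]=a; c[:300,400:]=b; cv2.imwrite('pics/c1.png',c)
E
```

```text
t 2.02 ph mm [   1.7 -106.4  249.6] yaw -0.183 toolz [-0.002 -0.    -1.   ] F [ 0.2 -0.3  0.7] gap 0.0
shift [ 1.9 -0.5 67.6]
```

View pics/c1.png

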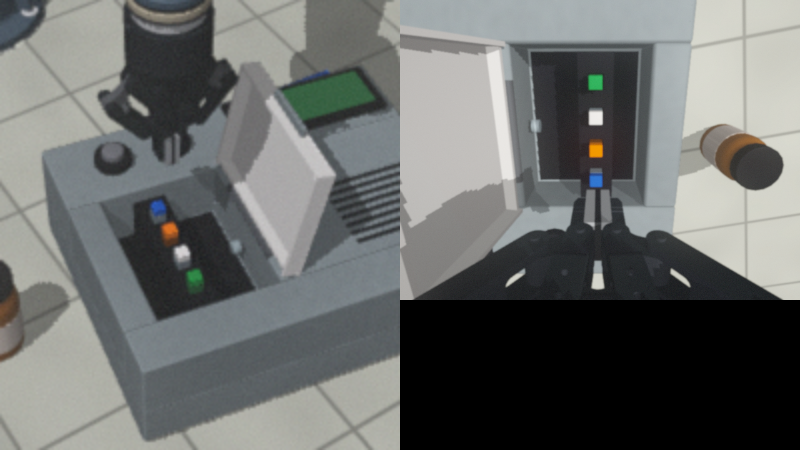

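The wrist view shows the fingers closed and the stopper row blue, orange, white, green, with orange at about (314,240) in full-resolution pixels. I'll cross-check orange from this view.

Run:
```python
import numpy as np,cv2
d=dict(np.load('pics/wrist1.npz')); im=d['image']; h=cv2.cvtColor(im,cv2.COLOR_RGB2HSV)
for c,lo,hi in (("orange",(5,150,120),(20,255,255)),("green",(50,120,60),(80,255,255))):
    m=cv2.inRange(h,lo,hi); m[:,:250]=0;m[:,400:]=0
    n,_,st,ce=cv2.connectedComponentsWithStats(m); i=1+np.argmax(st[1:,4]); uv=ce[i]
    r=d['pose'][:3,:3]@[(uv[0]-d['cx'])/d['fx'],(uv[1]-d['cy'])/d['fy'],1]; o=d['pose'][:3,3]
    print(c,uv,np.round(o+r*(.133-o[2])/r[2],4))
```

```text
orange [313.12115732 239.28390597] [ 0.5788 -0.0384  0.133 ]
green [312.42972536 131.49434572] [ 0.641  -0.0498  0.133 ]
```

The wrist view agrees: orange is at (0.579, -0.038). Now I'll descend and dwell.

Emit:
move_arm(commands="2 -0.5 25 0 0 0 -1; 2 -0.5 50 0 0 0 -1; 2 -0.5 67 0 0 0 -1; 2 -0.5 67 0 0 0 -1; 2 -0.5 67 0 0 0 -1")

```text
t: 2.8
tcp_pos: [0.5794, -0.0392, 0.1837]
tool_rot: [0.996, -0.092, 0.001, 0.0]
force: [0.7, 0.3, 0.1]
finger_gap: 0.001
gripper_force: 0.0
```

Emit:
move_arm(commands="0 0 0 0 0 0 -1; 0 0 0 0 0 0 -1; 0 0 0 0 0 0 -1; 0 0 0 0 0 0 -1; 0 0 0 0 0 0 -1")

```text
t: 3.42
tcp_pos: [0.5792, -0.0383, 0.1831]
tool_rot: [0.996, -0.091, 0.0, 0.0]
force: [0.6, -0.5, 1.4]
finger_gap: -0.0
gripper_force: 0.0
```

Emit:
move_arm(commands="0 0 0 0 0 0 -1; 0 0 0 0 0 0 -1; 0 0 0 0 0 0 -1; 0 0 0 0 0 0 -1; 0 0 0 0 0 0 -1")

```text
t: 4.05
tcp_pos: [0.5792, -0.0383, 0.183]
tool_rot: [0.996, -0.092, 0.0, -0.0]
force: [0.4, 0.5, -0.4]
finger_gap: 0.0
gripper_force: 0.0
```

Emit:
move_arm(commands="0 0 0 0 0 0 -1; 0 0 0 0 0 0 -1; 0 0 0 0 0 0 -1; 0 0 0 0 0 0 -1; 0 0 0 0 0 0 -1")

```text
t: 4.68
tcp_pos: [0.5792, -0.0383, 0.183]
tool_rot: [0.996, -0.092, 0.0, -0.0]
force: [-0.8, -0.4, 0.0]
finger_gap: -0.003
gripper_force: 0.0
```

Emit:
move_arm(commands="0 0 0 0 0 0 -1; 0 0 0 0 0 0 -1; 0 0 -40 0 0 0 -1; 0 0 -80 0 0 0 -1; 0 0 -120 0 0 0 -1")

```text
t: 5.3
tcp_pos: [0.579, -0.0383, 0.3041]
tool_rot: [0.996, -0.092, -0.0, -0.0]
force: [0.2, 0.2, -0.1]
finger_gap: -0.002
gripper_force: 0.0
```

```bash
python3 where.py 20 65 335
```

```text
t 5.3 ph mm [   4.1 -105.8  304.1] yaw -0.183 toolz [-0.  0. -1.] F [ 0.2  0.2 -0.1] gap -0.0
shift [  15.5 -170.8  -30.9]
```

Emit:
move_arm(commands="0 0 -31 0 0 0 -1; 5 -50 -31 0 0 0 -1; 10 -100 -31 0 0 0 -1; 15 -150 -31 0 0 0 -1; 16 -171 -31 0 0 0 -1")

```text
t: 5.92
tcp_pos: [0.6262, 0.1293, 0.3338]
tool_rot: [0.996, -0.09, -0.0, -0.0]
force: [-0.4, -1.1, 0.2]
finger_gap: -0.004
gripper_force: 0.0
```

Emit:
move_arm(commands="0 0 0 0 0 0 -1; 0 0 25 0 0 0 -1; 0 0 50 0 0 0 -1; 0 0 80 0 0 0 -1; 0 0 80 0 0 0 -1")

```text
t: 6.55
tcp_pos: [0.6241, 0.1248, 0.2516]
tool_rot: [0.996, -0.093, -0.003, 0.001]
force: [-0.6, -0.3, -0.3]
finger_gap: -0.0
gripper_force: 0.0
```

```bash
python3 where.py 20 30 255
python3 - <<'E'
from station import snapshot
import cv2,numpy as np
a=snapshot("scene")['image'][100:400,200:500,::-1]; b=snapshot("side")['image'][100:400,150:450,::-1]
cv2.imwrite('pics/c2.png',cv2.resize(np.hstack([a,b]),(800,400)))
E
```

```text
t 6.55 ph mm [ 19.1  62.8 251.6] yaw -0.185 toolz [-0.007 -0.001 -1.   ] F [-0.6 -0.3 -0.3] gap -0.0
shift [ 1.  32.8 -3.4]
```

View pics/c2.png

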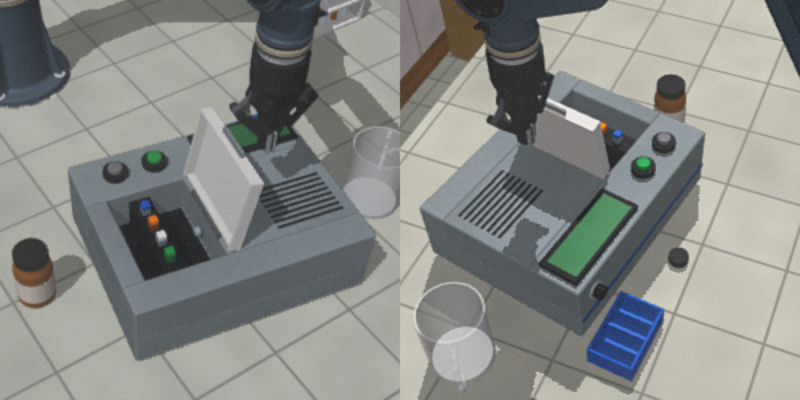

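The fingers are behind the lid, on its outer side, and everything else is undisturbed. Next I'll tabulate the arc for pushing it closed.

Run:
```python
import numpy as np
y0,z0=62.8,251.6
for a in np.arange(1.7,-0.01,-0.085):
    r=105; y=-28-r*np.cos(a)+20*np.sin(a)+14.5; z=127.5+r*np.sin(a)+20*np.cos(a)+19
    print(round(a,3),'y',round(y,1),'z',round(z,1),'shift',round(y0-y,1),round(z0-z,1))
```

```text
1.7 y 19.9 z 248.0 shift 42.9 3.6
1.615 y 11.1 z 250.5 shift 51.7 1.1
1.53 y 2.2 z 252.2 shift 60.6 -0.6
1.445 y -6.8 z 253.2 shift 69.6 -1.6
1.36 y -15.9 z 253.4 shift 78.7 -1.8
1.275 y -25.0 z 252.8 shift 87.8 -1.2
1.19 y -34.0 z 251.4 shift 96.8 0.2
1.105 y -42.8 z 249.3 shift 105.6 2.3
1.02 y -51.4 z 246.4 shift 114.2 5.2
0.935 y -59.8 z 242.9 shift 122.6 8.7
0.85 y -67.8 z 238.6 shift 130.6 13.0
0.765 y -75.4 z 233.6 shift 138.2 18.0
0.68 y -82.6 z 228.1 shift 145.4 23.5
0.595 y -89.2 z 221.9 shift 152.0 29.7
0.51 y -95.4 z 215.2 shift 158.2 36.4
0.425 y -100.9 z 208.0 shift 163.7 43.6
0.34 y -105.8 z 200.4 shift 168.6 51.2
0.255 y -110.1 z 192.3 shift 172.9 59.3
0.17 y -113.6 z 184.0 shift 176.4 67.6
0.085 y -116.4 z 175.3 shift 179.2 76.3
0.0 y -118.5 z 166.5 shift 181.3 85.1
```

Emit:
move_arm(commands="0 15 2 0 0 0 -1; 0 30 2 0 0 0 -1; 0 42 2 0 0 0 -1; 0 51 1 0 0 0 -1; 0 60 0 0 0 0 -1")

```text
t: 7.28
tcp_pos: [0.6153, 0.0674, 0.2545]
tool_rot: [0.996, -0.092, 0.0, -0.0]
force: [0.6, 0.8, 0.8]
finger_gap: -0.0
gripper_force: 0.8
```

Emit:
move_arm(commands="0 9 -1 0 0 0 -1; 0 18 -1 0 0 0 -1; 0 27 -1 0 0 0 -1; 0 36 0 0 0 0 -1; 0 45 2 0 0 0 -1")

```text
t: 7.9
tcp_pos: [0.6068, 0.023, 0.2519]
tool_rot: [0.996, -0.092, -0.0, 0.0]
force: [0.9, 0.3, 2.3]
finger_gap: 0.0
gripper_force: 0.7
```

```bash
python3 where.py 20 -43 249
python3 - <<'E'
from station import snapshot
import cv2,numpy as np
a=snapshot("scene")['image'][100:400,200:500,::-1]; b=snapshot("side")['image'][100:400,150:450,::-1]
cv2.imwrite('pics/c3.png',cv2.resize(np.hstack([a,b]),(800,400)))
E
```

```text
t 7.9 ph mm [ 20.4 -40.5 251.9] yaw -0.183 toolz [-0. -0. -1.] F [0.9 0.3 2.3] gap 0.0
shift [-0.4  2.5  2.9]
```

View pics/c3.png

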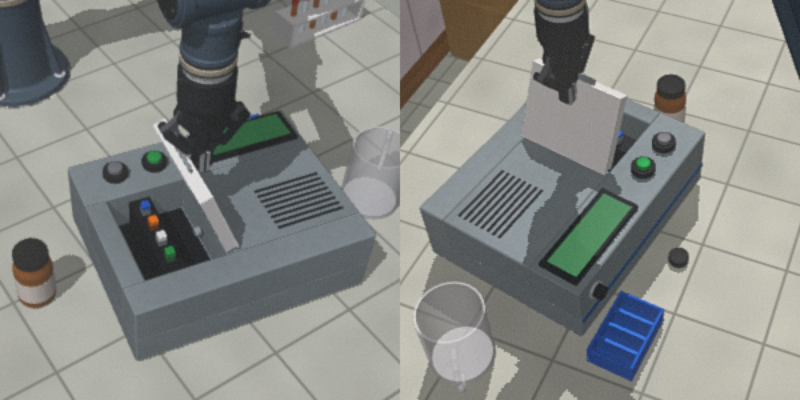

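The lid is moving with the fingers on its outer face. I'll carry on along the arc.

Emit:
move_arm(commands="0 8.5 4 0 0 0 -1; 0 17 8 0 0 0 -1; 0 25 12 0 0 0 -1; 0 32.5 17 0 0 0 -1; 0 40 22.5 0 0 0 -1")

```text
t: 8.62
tcp_pos: [0.5995, -0.0163, 0.2291]
tool_rot: [0.996, -0.092, -0.0, 0.0]
force: [0.6, 1.0, 2.0]
finger_gap: 0.002
gripper_force: 0.6
```

Emit:
move_arm(commands="0 6.5 6 0 0 0 -1; 0 13 13 0 0 0 -1; 0 18.5 20 0 0 0 -1; 0 23 27.5 0 0 0 -1; 0 27.5 35.5 0 0 0 -1")

```text
t: 9.25
tcp_pos: [0.5945, -0.043, 0.1934]
tool_rot: [0.996, -0.092, -0.0, 0.0]
force: [-0.6, -1.0, 0.3]
finger_gap: -0.0
gripper_force: 0.4
```

```bash
python3 where.py 20 -117 170
```

```text
t 9.25 ph mm [  20.3 -107.6  193.4] yaw -0.183 toolz [-0. -0. -1.] F [-0.6 -1.   0.3] gap -0.0
shift [-0.2  9.4 23.4]
```

Emit:
move_arm(commands="0 3 7 0 0 0 -1; 0 6 14 0 0 0 -1; 0 8 20 0 0 0 -1; 0 9 23 0 0 0 -1; 0 9 25 0 0 0 -1")

```text
t: 9.88
tcp_pos: [0.5929, -0.0516, 0.1688]
tool_rot: [0.996, -0.091, -0.0, 0.0]
force: [-0.5, -0.7, 0.5]
finger_gap: -0.0
gripper_force: 0.7
```

Emit:
move_arm(commands="0 0 0 0 0 0 -1; 0 0 1 0 0 0 -1; 0 0 1.5 0 0 0 -1; 0 0 2 0 0 0 -1; 0 0 2 0 0 0 -1")

```text
t: 10.5
tcp_pos: [0.5932, -0.0515, 0.1687]
tool_rot: [0.996, -0.091, 0.001, 0.0]
force: [-2.4, -0.1, 7.7]
finger_gap: 0.001
gripper_force: 4.3
```

The TCP stopped at z 0.1687 (0.150 plus 0.019) while the force rose to 7.7 N, so the lid looks shut. I'll press slightly more, then lift and look.

Emit:
move_arm(commands="0 0 1 0 0 0 -1; 0 0 2 0 0 0 -1; 0 0 2 0 0 0 -1; 0 0 0 0 0 0 -1; 0 0 -10 0 0 0 -1")

```text
t: 11.12
tcp_pos: [0.5926, -0.0514, 0.1771]
tool_rot: [0.996, -0.092, -0.0, -0.0]
force: [0.6, 0.4, 0.3]
finger_gap: 0.002
gripper_force: 0.0
```

Emit:
move_arm(commands="0 0 -20 0 0 0 -1; 0 0 -40 0 0 0 -1; -10 -10 -60 0 0 0 -1; -50 -25 -60 0 0 0 -1; -100 -40 -60 0 0 0 -1")

```text
t: 11.75
tcp_pos: [0.5012, 0.0069, 0.2376]
tool_rot: [0.996, -0.092, 0.001, -0.0]
force: [1.2, 0.5, 0.2]
finger_gap: -0.001
gripper_force: 0.0
```

```bash
python3 where.py -105 -60 190
python3 - <<'E'
from station import snapshot
import cv2,numpy as np
a=snapshot("scene")['image'][100:400,200:500,::-1]; b=snapshot("side")['image'][100:400,150:450,::-1]
cv2.imwrite('pics/c4.png',cv2.resize(np.hstack([a,b]),(800,400)))
E
```

```text
t 11.75 ph mm [-80.5 -75.3 237.6] yaw -0.184 toolz [ 0.001  0.    -1.   ] F [1.2 0.5 0.2] gap -0.0
shift [-24.6 -15.2  47.6]
```

View pics/c4.png

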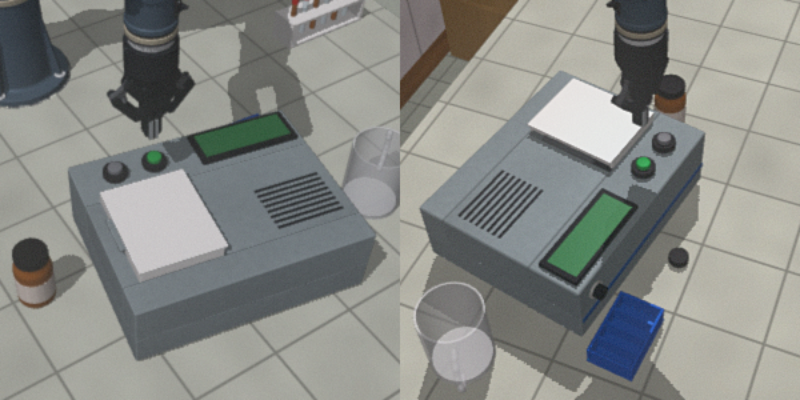

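The lid lies flat and shut in both views, and the gripper is near the green key. I'll move over the key and come down to z 0.18.

Emit:
move_arm(commands="-12 -8 0 0 0 0 -1; -24.5 -15 10 0 0 0 -1; -24.5 -15 30 0 0 0 -1; -24.5 -15 57 0 0 0 -1; -24.5 -15 57 0 0 0 -1")

```text
t: 12.48
tcp_pos: [0.479, 0.0257, 0.1781]
tool_rot: [0.996, -0.092, -0.003, -0.0]
force: [0.7, -0.3, 0.2]
finger_gap: -0.004
gripper_force: 0.0
```

```bash
python3 where.py -105 -60 164
```

```text
t 12.47 ph mm [-105.7  -60.9  178.1] yaw -0.183 toolz [-0.005  0.001 -1.   ] F [ 0.7 -0.3  0.2] gap -0.0
shift [ 0.8 -0.9 14. ]
```

Emit:
move_arm(commands="0.5 -1 6 0 0 0 -1; 0.5 -1 12 0 0 0 -1; 0.5 -1 14 0 0 0 -1; 0.5 -1 16 0 0 0 -1; 0.5 -1 16 0 0 0 -1")

```text
t: 13.1
tcp_pos: [0.482, 0.0261, 0.1648]
tool_rot: [0.996, -0.092, 0.001, -0.0]
force: [-1.0, 0.4, 4.9]
finger_gap: -0.001
gripper_force: 2.3
```

Emit:
move_arm(commands="0 0 1 0 0 0 -1; 0 0 2 0 0 0 -1; 0 0 3 0 0 0 -1; 0 0 3 0 0 0 -1; 0 0 3 0 0 0 -1")

```text
t: 13.72
tcp_pos: [0.4821, 0.0261, 0.1643]
tool_rot: [0.996, -0.091, 0.002, 0.0]
force: [-4.9, 1.0, 25.3]
finger_gap: -0.003
gripper_force: 12.8
```

It has bottomed out. I'll release in small steps to confirm it was the key's spring travel and not the ring.

Emit:
move_arm(commands="0 0 -3 0 0 0 -1; 0 0 -4 0 0 0 -1; 0 0 -5 0 0 0 -1; 0 0 -5 0 0 0 -1; 0 0 -5 0 0 0 -1")

```text
t: 14.35
tcp_pos: [0.4819, 0.026, 0.166]
tool_rot: [0.996, -0.092, 0.001, -0.0]
force: [2.7, 0.1, 2.8]
finger_gap: -0.0
gripper_force: 1.5
```

Emit:
move_arm(commands="0 0 -1 0 0 0 -1; 0 0 -1.5 0 0 0 -1; 0 0 -1.5 0 0 0 -1; 0 0 -1.5 0 0 0 -1; 0 0 -1.5 0 0 0 -1")

```text
t: 14.98
tcp_pos: [0.481, 0.026, 0.1674]
tool_rot: [0.996, -0.092, -0.0, 0.0]
force: [1.3, -1.1, 2.1]
finger_gap: 0.002
gripper_force: 1.0
```

The force falls off gradually over about 4 mm of travel, so the key was fully pressed on its spring. Now I'll retreat.

Emit:
move_arm(commands="0 0 -5 0 0 0 -1; 0 0 -25 0 0 0 -1; 0 0 -50 0 0 0 -1; 0 0 -80 0 0 0 -1; 0 0 -100 0 0 0 -1")

```text
t: 15.6
tcp_pos: [0.4804, 0.0264, 0.2685]
tool_rot: [0.996, -0.091, -0.001, -0.0]
force: [-0.2, 0.8, -0.8]
finger_gap: -0.002
gripper_force: 0.0
```

Emit:
move_arm(commands="0 0 0 0 0 0 -1; 0 0 0 0 0 0 -1; 0 0 0 0 0 0 -1; 0 0 0 0 0 0 -1; 0 0 0 0 0 0 -1")

```text
t: 16.23
tcp_pos: [0.4811, 0.0261, 0.267]
tool_rot: [0.996, -0.092, -0.001, -0.0]
force: [0.1, -0.1, -0.9]
finger_gap: 0.0
gripper_force: 0.0
```

Run:
```python
from station import snapshot
import cv2,numpy as np
a=snapshot("scene")['image'][100:400,200:500,::-1]; b=snapshot("side")['image'][100:400,150:450,::-1]
cv2.imwrite('pics/c5.png',cv2.resize(np.hstack([a,b]),(800,400)))
```

```text
(no output)
```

View pics/c5.png

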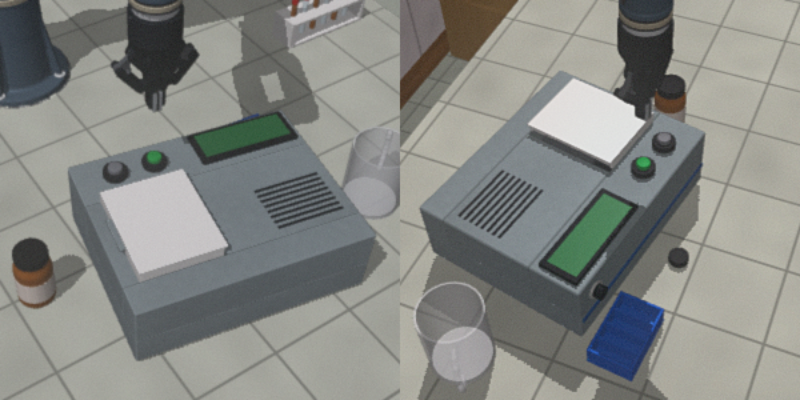

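The lid is shut, the green key is up again, the bystanders haven't moved and the arm is clear, so I'll hand the job in.

```bash
python3 -c "
from station import ticket
print(ticket.sign_off())"
```

```text
the job is handed in; nothing more can be done
None
```

I held the fingertips above the orange standard for about 2 s, shut the lid gently, then pressed and released the green key, and handed the job in; no verdict came back, but the last pictures showed the lid shut, the keys up and the things around it unmoved.

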